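Pull the spent bayonet filters and close the drains of a sampling skid

ROBOT

A 7-joint arm with a two-finger parallel gripper is mounted at the origin on a cart in front of the work surface, level with it; the furniture and walls round the work are solid. World frame = base frame: x ahead of the robot, y to its left, z up, the work surface at z = 0. Lengths are in mm, angles in rad, forces in N, time in s.
With the tool pointing down it reaches from about 400 to 875 mm from the base axis. Payload 4.4 kg.
Tool frame: the origin (TCP) lies at the very end of the fingers, on their centre line; the grasp point (between the pads) lies 19 mm behind it; z points along the fingers, y is the direction in which the jaws open and shut (so a half turn about z gives the same grasp; the last joint's range is limited). The gripper opens to 85 mm and grips with 20 to 120 N. Pads are 22 mm wide; open, the fingers measure 114 mm over their backs; the gripper's body (76 mm by 85 mm) begins 54 mm behind the grasp point. The pads swing forward as they close: fully open they stand 13 mm farther back than shut.
Start: joints at [-1.344, 0.628, 0.038, 1.517, -0.027, 0.996, -0.02], TCP at [187.588, 622.357, 231.313] pointing down, gripper open.
Joint ranges: [-3.06, 3.06], [-0.37, 2.12], [-1.25, 1.32], [0.18, 2.47], [-1.1, 4.24], [0.23, 1.98], [-2.94, 2.94]. Speed limits (rad/s): [2.57, 2.57, 3.14, 3.14, 3.14, 3.14, 3.14].

INTERFACE

Orientations are given as [roll, pitch, yaw] about the fixed x, y, z axes, in that order (R = Rz(yaw) Ry(pitch) Rx(roll)).
In Python, from cell import ctrl gives the robot as it stands.
- The arm moves only by the shell command python3 -m crank 'ROWS' [OPENING]. ROWS is JSON, a list that holds one entry, the list of rows, each a list of 6 numbers: the shift along the tool's x, y, z in units of 30 mm (1.0 is 30 mm), then the turn, a rotation vector about the tool's x, y, z in units of 6 degrees (1.0 is 6 degrees). In form: [[[tx, ty, tz, rx, ry, rz], ...]]. A call has 1 to 12 rows; each row shifts and turns the pose as measured when the row begins, along the tool's axes as they then stand; what a row does not reach is not made up. A row lasts 1/12 s, in which the tool goes at most 41.7 mm and 7.16 degrees, less where a joint would pass 70% of its speed; a pose out of reach is approached as far as the arm can. A call is refused whole if a number of a shift passes 1 or a number of a turn 1, either way. A call with a gripper value outside its range is refused whole. OPENING is the gripper command: -1 is fully open, 1 is shut, values between are in proportion, set as the call begins (- or left out, the last holds). The fingers move at their own pace and stop on an object; the grip force is fixed at half the most. Time passes only in rows, so rows that do not move let the fingers close. It gives the time, the measured TCP pose, the force and the opening at its end, in the units of the state.
- ctrl.read_state(): the state, without advancing time (a new reading comes with each control period).
- ctrl.get_image(name): name is "scene" or "side" or "wrist"; returns a dict with "color" (420x560x3 uint8, red, green, blue), "depth" (420x560 float32, mm along the optical axis (not along the pixel's ray), 0 where there is no reading), "camera_matrix" (3x3 intrinsics, pixels), "R" (3x3) and "t" (3): a world point X has camera coordinates R X + t. Camera axes: x right, y down, z forward; pixel columns grow to the right and rows downward; lengths in mm; the calibration is good to about 2 mm. A picture is of the moment at which its call begins.
- ctrl.finish_job(): hands the job in, once; it reports no verdict.
Trained networks look in a picture, given as the dict that the camera call returned (one of the last four; its "shot" number tells which), for a name from the list of things; names that differ only in an ending like _2 or _b are one class to them, and where a whole thing is asked for, a point or a joint stands for the part that bears it (a point fixed in the world has none). Each returns a list of dicts, best first, with "conf" (0 to 1); they miss things now and then, are a little off and sometimes report something else, mostly with a low value. They report only what shows in the picture. A call takes as long as a camera call.
- ctrl.search_frame(query, picture): "extent" ([centre column, centre row, width, height] in pixels, round what is visible of it).
The state is a dict: "clock": time; "qpos": joint angles; "qd": joint speeds; "tau": joint torques, N m; "eef_pos": TCP position; "tool_rot": TCP orientation; "force": force on the tool from outside, world axes, zero at the start; "torque": the same for the moment, N m; "width": finger opening in mm.
Only numpy, scipy, OpenCV 4.12 (cv2) and the standard library are available. Lean on these libraries where they do the work, as an engineer would, in place of code of your own. Each camera call takes 0.05 s, during which the arm holds its last target. There are 200 camera calls.

TASK

The sampling skid has been drained for storage: twist each spent bayonet filter that is fitted counter-clockwise to its stop, lift it out and put it in the drip tray. Only when all of them are in the tray, screw down all three square-headed drain plugs clockwise until each goes snug, without forcing any well past snug, and knock over none of the glassware and bottles.

Things in the scene. Friction and masses are not known exactly. Their poses are not given: they have to be found in the camera images.
- skid: sampling skid, fixed to the bench: grey base plate 200 x 310 mm with two aluminium rails along its y. Origin: centre of the underside. The front rail (skid x = -60 mm, top 35 mm high) carries three drain plugs at skid y = +100, 0, -100 mm; the back rail (skid x = +50 mm) carries three round steel bayonet sockets at the same y; 2 or 3 of them hold a filter.
- socket_a (a point): bayonet socket, the left one (skid +y): point on its axis on its inner floor, 22 mm above the bench; axes parallel to the skid's. Steel cup 84 mm across, rim 50 mm above the bench; the rim's lips overhang the filter's two lugs except in two gaps, in the skid's +x and -x direction. The lugs must stand in these gaps for the filter to lift; it must rise 32 mm to be clear of the rim.
- socket_b (a point): bayonet socket, the middle one: point on its axis on its inner floor, 22 mm above the bench; axes parallel to the skid's. Steel cup 84 mm across, rim 50 mm above the bench; the rim's lips overhang the filter's two lugs except in two gaps, in the skid's +x and -x direction. The lugs must stand in these gaps for the filter to lift; it must rise 32 mm to be clear of the rim.
- socket_c (a point): bayonet socket, the right one (skid -y): point on its axis on its inner floor, 22 mm above the bench; axes parallel to the skid's. Steel cup 84 mm across, rim 50 mm above the bench; the rim's lips overhang the filter's two lugs except in two gaps, in the skid's +x and -x direction. The lugs must stand in these gaps for the filter to lift; it must rise 32 mm to be clear of the rim.
- filter_a: spent white filter in socket a (None if absent), 102 mm tall, cap 60 mm across, 150 g. Origin: centre of underside. Grip bar on top: 50 mm along its x, 14 mm along y, 72 to 102 mm up; lugs along +-x. Locked, its x is 55 to 78 degrees clockwise (from above) of skid x. Turn counter-clockwise to the stop, 6 degrees past skid x; it lifts out from 10 degrees before skid x up to the stop.
- filter_b: spent white filter in socket b (None if absent), 102 mm tall, cap 60 mm across, 150 g. Origin: centre of underside. Grip bar on top: 50 mm along its x, 14 mm along y, 72 to 102 mm up; lugs along +-x. Locked, its x is 55 to 78 degrees clockwise (from above) of skid x. Turn counter-clockwise to the stop, 6 degrees past skid x; it lifts out from 10 degrees before skid x up to the stop.
- filter_c: spent white filter in socket c (None if absent), 102 mm tall, cap 60 mm across, 150 g. Origin: centre of underside. Grip bar on top: 50 mm along its x, 14 mm along y, 72 to 102 mm up; lugs along +-x. Locked, its x is 55 to 78 degrees clockwise (from above) of skid x. Turn counter-clockwise to the stop, 6 degrees past skid x; it lifts out from 10 degrees before skid x up to the stop.
- tray: loose grey plastic drip tray, 300 mm (its x) x 130 mm (its y) x 30 mm high, walls 4 mm, floor 4 mm thick, with small end lips (overall 316 mm), 0.5 kg. Origin: centre of the underside. It has room for three filters standing in a row, 90 mm apart.
- plug_a_head (a point): drain plug, the left one (skid +y), dark steel, on a fixed vertical axis: centre of the top of its square head (36 x 36 mm, 38 mm high, top 98 mm above the bench; axes square to its faces). Tightens clockwise from above, does not sink. Loose: 0.03 N m. After 50 to 180 degrees, never the same, the taper bites: about 0.25 N m, climbing 0.25 N m per rad. Stays where left.
- bite_a (a joint): how far drain plug a has been wedged since its taper began to bite, rad: 0 while the plug is loose, then grows with the plug. Snug is about 0.3 (anything from 0.12 to 0.8 counts); beyond 0.9 it is over-tightened.
- collar_a (a point): tip of the 12 mm pointer tab on the brass collar (53 mm across) under plug a, 30 mm off the plug's axis: the collar stands still while the plug is loose and is dragged round with it once the plug bites.
- plug_b_head (a point): drain plug, the middle one, dark steel, on a fixed vertical axis: centre of the top of its square head (36 x 36 mm, 38 mm high, top 98 mm above the bench; axes square to its faces). Tightens clockwise from above, does not sink. Loose: 0.03 N m. After 50 to 180 degrees, never the same, the taper bites: about 0.25 N m, climbing 0.25 N m per rad. Stays where left.
- bite_b (a joint): how far drain plug b has been wedged since its taper began to bite, rad: 0 while the plug is loose, then grows with the plug. Snug is about 0.3 (anything from 0.12 to 0.8 counts); beyond 0.9 it is over-tightened.
- collar_b (a point): tip of the 12 mm pointer tab on the brass collar (53 mm across) under plug b, 30 mm off the plug's axis: the collar stands still while the plug is loose and is dragged round with it once the plug bites.
- plug_c_head (a point): drain plug, the right one (skid -y), dark steel, on a fixed vertical axis: centre of the top of its square head (36 x 36 mm, 38 mm high, top 98 mm above the bench; axes square to its faces). Tightens clockwise from above, does not sink. Loose: 0.03 N m. After 50 to 180 degrees, never the same, the taper bites: about 0.25 N m, climbing 0.25 N m per rad. Stays where left.
- bite_c (a joint): how far drain plug c has been wedged since its taper began to bite, rad: 0 while the plug is loose, then grows with the plug. Snug is about 0.3 (anything from 0.12 to 0.8 counts); beyond 0.9 it is over-tightened.
- collar_c (a point): tip of the 12 mm pointer tab on the brass collar (53 mm across) under plug c, 30 mm off the plug's axis: the collar stands still while the plug is loose and is dragged round with it once the plug bites.
- flask: small glass volumetric flask, 62 mm across, 138 mm tall, standing behind the work; bystander. Origin: centre of the underside.
- beaker: small beaker, 55 mm across, 71 mm tall, standing left of the skid; bystander. Origin: centre of the underside.
- sample_bottle: white square sample bottle with a red cap, 64 mm wide, 137 mm tall, standing behind the skid; bystander. Origin: centre of the underside.

How it is judged (in metres and radians):
On the way, in this order (a step that is already met when the one before it is completed fails the run):
1. every fitted filter has been taken out and rests in the drip tray (x of filter_a in the frame of tray between -0.15 and 0.15 m and y of filter_a in the frame of tray between -0.065 and 0.065 m and height (world z) of each of filter_a, filter_b, filter_c below 0.05 m and linear speed of each of filter_a, filter_b, filter_c below 0.03 m/s and contact force between each of filter_a, filter_b, filter_c and tray above 0.3 N and x of filter_b in the frame of tray between -0.15 and 0.15 m and y of filter_b in the frame of tray between -0.065 and 0.065 m and x of filter_c in the frame of tray between -0.15 and 0.15 m and y of filter_c in the frame of tray between -0.065 and 0.065 m), for 0.2 s.
2. all three drain plugs are snug (value of joint bite_a between 0.12 and 0.8 rad and value of joint bite_b between 0.12 and 0.8 rad and value of joint bite_c between 0.12 and 0.8 rad), for 0.2 s.
At the end, for the whole second after the job is handed in: Every filter lies or stands at rest in the drip tray (underside centre inside the tray's outline and less than 50 mm above the bench, its weight on the tray), and each of the three drain plugs is wedged 0.12 to 0.8 rad past the point where its taper began to bite (all of step 1 and all of step 2); the robot touches nothing.
It fails at once if a drain plug is over-tightened (wedged more than 0.9 rad past first bite) (value of joint any of bite_a, bite_b, bite_c above 0.9 rad).
It fails at once if a drain plug is tightened while a filter is still in its socket or away from the tray (value of joint any of bite_a, bite_b, bite_c above 0.12 rad and (distance between filter_a and socket_a below 0.02 m or distance between filter_b and socket_b below 0.02 m or distance between filter_c and socket_c below 0.02 m or horizontal distance between any of filter_a, filter_b, filter_c and tray above 0.18 m)).
It fails at once if the flask, beaker or sample bottle is knocked over (angle between any of flask, beaker, sample_bottle's own z axis and vertical above 0.7 rad).
Of filter_a, filter_b, filter_c only 2 to 3 are there at a start; the rules pass over those that are not, and their reading is None.
At some moment in a run one of tray may be knocked a few centimetres aside while the robot is not near it.
Once in a run the grip may slacken for a moment while it holds something.
It also fails if it takes over 210 s, if anything falls off the work surface, if the arm or the gripper's body presses on something with over 40 N, if the wrist force passes 120 N, or if a joint passes its speed limit or range.

## Working session

There is one attempt and no reset: what is moved stays moved. The work goes in short steps, Python scripts to look and compute and a shell command to move; the robot and the scene stay as the last step left them, time stands still between calls to the robot, and variables do not carry over. Pictures are saved under pics/ and viewed, about 12 in all and at most 16, crops included, and the job is handed in when it is done.

```bash
mkdir -p pics; ls
cat > h.py <<'E'
import numpy as np, cv2
from cell import ctrl
def shot(n,save=None):
    p=ctrl.get_image(n)
    if save: cv2.imwrite('pics/'+save+'.png',cv2.cvtColor(p['color'],cv2.COLOR_RGB2BGR))
    return p
def cloud(p):
    K=np.array(p['camera_matrix']);d=p['depth'];v,u=np.indices(d.shape)
    c=np.stack([(u-K[0,2])/K[0,0]*d,(v-K[1,2])/K[1,1]*d,d],-1)
    X=(c-np.array(p['t']))@np.array(p['R']); X[d==0]=np.nan
    return X
def proj(p,X):
    c=np.array(p['R'])@np.array(X,float)+np.array(p['t']);k=np.array(p['camera_matrix'])@c
    return k[:2]/k[2]
E
python3 - <<'E'
from h import *
s=ctrl.read_state();print({k:np.round(v,3).tolist() for k,v in s.items()})
for n in['scene','side']:
    p=shot(n,n+'0');print(n,np.round(-np.array(p['R']).T@p['t']));X=cloud(p)
    for q in['skid','filter_a','tray','plug_a_head','collar_a','flask','beaker','sample_bottle']:
        for r in ctrl.search_frame(q,p)[:4]:
            u,v,w,h=r['extent'];print(q,round(r['conf'],2),np.round(r['extent']).astype(int).tolist(),np.round(X[int(v),int(u)]).tolist())
E
```

```text
pics
{'clock': 0.0, 'qpos': [-1.344, 0.629, 0.038, 1.518, -0.027, 0.996, -0.02], 'qd': [-0.0, -0.001, 0.001, -0.002, -0.002, -0.002, 0.001], 'tau': [0.001, -56.341, 1.226, -19.345, 0.011, 0.01, 0.0], 'eef_pos': [187.378, 621.75, 230.406], 'tool_rot': [-3.14, -0.0, 2.849], 'force': [-0.274, -0.476, -0.016], 'torque': [0.005, -0.014, -0.041], 'width': 85.512}
scene [ -81. 1132. 1109.]
skid 0.62 [277, 231, 55, 75] [236.0, 653.0, 591.0]
filter_a 0.74 [271, 228, 19, 30] [556.0, 204.0, 110.0]
filter_a 0.68 [285, 206, 16, 24] [571.0, 102.0, 110.0]
tray 0.69 [325, 168, 39, 32] [641.0, -275.0, 2.0]
plug_a_head 0.31 [284, 209, 17, 26] [570.0, 109.0, 104.0]
flask 0.85 [278, 160, 19, 36] [752.0, -129.0, 75.0]
beaker 0.63 [225, 292, 5, 27] [580.0, 393.0, -1.0]
side [  12.  -77. 1036.]
skid 0.91 [277, 245, 125, 70] [484.0, 62.0, 99.0]
filter_a 0.67 [281, 219, 21, 31] [566.0, 77.0, 92.0]
filter_a 0.61 [242, 214, 25, 29] [554.0, 178.0, 91.0]
tray 0.81 [405, 271, 71, 116] [541.0, -272.0, 4.0]
plug_a_head 0.76 [237, 252, 21, 22] [444.0, 156.0, 94.0]
collar_a 0.71 [279, 254, 19, 21] [464.0, 55.0, 96.0]
collar_a 0.69 [313, 257, 21, 26] [476.0, -30.0, 100.0]
collar_a 0.67 [235, 252, 20, 23] [439.0, 159.0, 96.0]
flask 0.68 [366, 185, 22, 35] [756.0, -125.0, 63.0]
flask 0.34 [195, 158, 29, 47] [697.0, 364.0, 103.0]
flask 0.31 [276, 255, 16, 19] [458.0, 58.0, 96.0]
flask 0.22 [241, 215, 19, 28] [552.0, 180.0, 93.0]
beaker 0.86 [164, 196, 24, 24] [600.0, 441.0, 13.0]
beaker 0.16 [278, 255, 21, 22] [461.0, 54.0, 91.0]
sample_bottle 0.63 [198, 158, 30, 42] [697.0, 358.0, 100.0]
```

Run:
```python
import cv2
a=cv2.imread('pics/side0.png')[130:350,130:480]
cv2.imwrite('pics/side0c.png',cv2.resize(a,None,fx=2.25,fy=2.25,interpolation=cv2.INTER_CUBIC))
```

```text
(no output)
```

View pics/side0c.png

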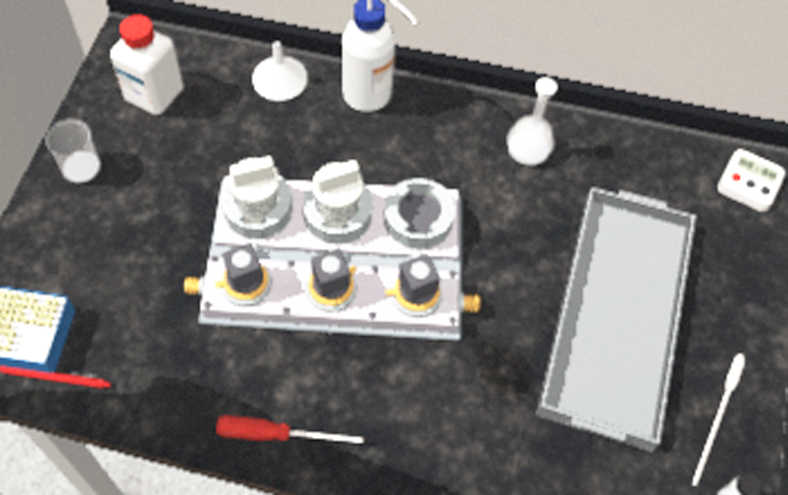

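The picture shows filters fitted in sockets a and b at crop (255,190) and (340,190), and socket c empty at (420,210). The three plugs are in front of them, the tray is at right (620,320), and the bottle, beaker and flask are at the back.

```bash
cat >> h.py <<'E'
def blobs(X,lo,hi,box,minn=15):
    m=(X[...,2]>lo)&(X[...,2]<hi)&(X[...,0]>box[0])&(X[...,0]<box[1])&(X[...,1]>box[2])&(X[...,1]<box[3])
    n,l=cv2.connectedComponents(m.astype(np.uint8))
    for i in range(1,n):
        P=X[l==i]
        if len(P)<minn: continue
        (c,sz,a)=cv2.minAreaRect(P[:,:2].astype(np.float32))
        if sz[0]<sz[1]: a+=90;sz=sz[::-1]
        print(len(P),'c',np.round(c),'mean',np.round(np.median(P,0)),'size',np.round(sz),'long-axis deg',round((a+90)%180-90,1),'px',np.round(np.argwhere(l==i).mean(0)[::-1]))
E
python3 - <<'E'
from h import *
for n in['side','scene']:
    p=shot(n);X=cloud(p);print(n)
    blobs(X,114,135,(480,650,0,260));print('plugs');blobs(X,88,108,(380,520,-100,230));print('tray');blobs(X,18,45,(380,720,-420,-130),40)
E
```

```text
side
114 c [565. 182.] mean [563. 180. 122.] size [48. 15.] long-axis deg -58.8 px [241. 205.]
110 c [584.  83.] mean [581.  83. 122.] size [50. 16.] long-axis deg -52.0 px [279. 207.]
plugs
201 c [458. 161.] mean [455. 159.  97.] size [39. 36.] long-axis deg 37.8 px [237. 246.]
197 c [475.  62.] mean [473.  62.  97.] size [36. 36.] long-axis deg 35.5 px [276. 249.]
204 c [493. -36.] mean [492. -36.  97.] size [36. 36.] long-axis deg 36.5 px [316. 251.]
tray
847 c [ 545. -271.] mean [ 524. -278.   28.] size [317. 131.] long-axis deg -3.9 px [407. 272.]
scene
52 c [582.  87.] mean [580.  91. 121.] size [52. 13.] long-axis deg -53.4 px [285. 200.]
63 c [565. 184.] mean [563. 188. 121.] size [53. 14.] long-axis deg -62.8 px [271. 219.]
plugs
tray
214 c [ 643. -275.] mean [ 664. -263.   25.] size [140. 124.] long-axis deg 87.3 px [320. 161.]
```

```bash
python3 -m crank '[[[-0.96,-0.61,0,0,0,0],[-0.96,-0.61,0,0,0,0],[-0.96,-0.61,0,0,0,0],[-0.96,-0.61,0,0,0,0],[-0.96,-0.61,0,0,0,0],[-0.96,-0.61,0,0,0,0],[-0.96,-0.61,0,0,0,0],[-0.96,-0.61,0,0,0,0],[-0.96,-0.61,0,0,0,0],[-0.96,-0.61,0,0,0,0],[-0.96,-0.61,0,0,0,0],[-0.96,-0.61,0,0,0,0]]]' 0; python3 -m crank '[[[0,0,0,0,0,1],[0,0,0,0,0,1],[0,0,0,0,0,1],[0,0,0,0,0,1],[0,0,0,0,0,1],[0,0,0,0,0,1],[0,0,0,0,0,1]]]'
cat >> h.py <<'E'
def go(x,y,z,yawdeg):
    "print rows-units from the present TCP pose to the target (tool down), in present tool axes"
    from scipy.spatial.transform import Rotation as R
    s=ctrl.read_state();T=R.from_euler('xyz',s['tool_rot'])
    d=T.inv().apply(np.array([x,y,z])-s['eef_pos'])/30
    r=np.degrees((T.inv()*R.from_euler('xyz',[np.pi,0,np.radians(yawdeg)])).as_rotvec())/6
    print('shift',np.round(d,2),'turn',np.round(r,2),'pos',np.round(s['eef_pos']),'yaw',round(np.degrees(s['tool_rot'][2]),1),'w',round(s['width'],1),'t',round(s['clock'],2),'q7',round(s['qpos'][6],2),'F',np.round(s['force'],1),'M',np.round(s['torque'],2))
E
python3 -c "
from h import *
go(565,182,190,120)"
```

```text
clock: 2.0
eef_pos: [459.4, 311.1, 228.9]
tool_rot: [3.133, -0.006, 2.869]
force: [0.3, 0.6, 0.4]
width: 42.3
clock: 2.58
eef_pos: [470.3, 297.3, 230.2]
tool_rot: [3.135, -0.004, 2.08]
force: [0.7, -0.3, 0.7]
width: 42.8
shift [-4.9   0.87  1.33] turn [ 0.06 -0.03 -0.13] pos [470. 297. 230.] yaw 119.2 w 42.8 t 2.58 q7 0.06 F [ 0.7 -0.3  0.7] M [ 0.06  0.01 -0.02]
```

```bash
python3 -m crank '[[[-1,0.16,0.2,0,0,0],[-1,0.16,0.2,0,0,0],[-1,0.16,0.2,0,0,0],[-1,0.16,0.2,0,0,0],[-1,0.16,0.2,0,0,0],[-0.4,0.16,0.2,0,0,0],[0,0,0,0,0,0]]]'
python3 - <<'E'
from h import *
go(565,182,190,120)
p=shot('wrist','w1');X=cloud(p);blobs(X,112,135,(480,650,0,260));print(np.nanpercentile(X[...,2],[1,50,99]))
E
```

```text
clock: 3.17
eef_pos: [577.9, 170.9, 192.8]
tool_rot: [3.131, -0.005, 2.086]
force: [-0.8, 0.4, -0.6]
width: 42.7
shift [ 0.53 -0.19  0.09] turn [ 0.1  -0.05 -0.08] pos [578. 171. 193.] yaw 119.5 w 42.7 t 3.17 q7 0.36 F [-0.8  0.4 -0.6] M [-0.04  0.01 -0.06]
1880 c [567. 180.] mean [566. 182. 124.] size [50. 14.] long-axis deg -58.7 px [266. 203.]
911 c [587.  82.] mean [591.  78. 124.] size [49. 14.] long-axis deg -54.9 px [225. 347.]
[ -2.19388352   1.75460117 275.43154678]
```

View pics/w1.png

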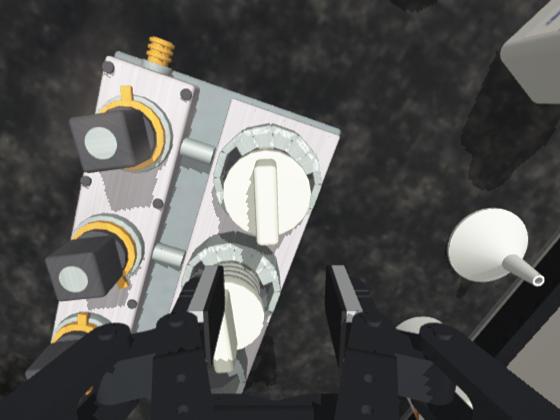

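The wrist view shows filter a's bar at (266,203), pointing nearly straight down in the image, and filter b's bar at (225,347) behind the left finger. Next I align with filter a and descend.

```bash
python3 -m crank '[[[0.5,-0.2,0.3,0.05,0,-0.2],[0.1,0,0.5,0.05,0,-0.1],[0,0,0,0,0,0]]]' >/dev/null; python3 -c "
from h import *
go(566.5,181.5,99,121.3)"
```

```text
shift [-0.34  0.02  2.36] turn [ 0.01 -0.08  0.04] pos [561. 189. 170.] yaw 121.5 w 42.8 t 3.47 q7 0.36 F [-0.3  0.4  0.7] M [-0.03  0.03  0.02]
```

```bash
python3 -m crank '[[[-0.3,0,0.6,0,-0.05,0],[-0.05,0,0.6,0,0,0],[0,0,0.6,0,0,0],[0,0,0.5,0,0,0],[0,0,0,0,0,0]]]' >/dev/null; python3 -c "
from h import *
go(566.5,181.5,99,121.3)"
```

```text
shift [-0.35 -0.11  0.15] turn [ 0.07 -0.09  0.15] pos [564. 192. 104.] yaw 122.2 w 42.5 t 3.88 q7 0.39 F [-1.2  0.1 -0.3] M [-0.05  0.06 -0.02]
```

```bash
python3 -m crank '[[[-0.35,-0.1,0.15,0.05,-0.05,0.1],[0,0,0.05,0,0,0],[0,0,0,0,0,0]]]' >/dev/null; python3 -c "
from h import *
go(566.5,181.5,99,121.3)"; python3 -m crank '[[[0,0,0,0,0,0],[0,0,0,0,0,0],[0,0,0,0,0,0],[0,0,0,0,0,0],[0,0,0,0,0,0],[0,0,0,0,0,0]]]' 1;  python3 -c "
from h import *
go(566.5,181.5,99,121.3)"
```

```text
shift [-0.07 -0.06  0.02] turn [ 0.04 -0.04  0.08] pos [567. 184. 100.] yaw 121.8 w 42.7 t 4.13 q7 0.4 F [ 0.1 -0.1  0.5] M [0.04 0.04 0.  ]
clock: 4.63
eef_pos: [567.9, 184.6, 102.4]
tool_rot: [3.133, -0.004, 2.125]
force: [-0.0, -0.9, -2.5]
width: 12.5
shift [-0.06 -0.1   0.11] turn [ 0.08 -0.04  0.07] pos [568. 185. 102.] yaw 121.7 w 12.5 t 4.63 q7 0.4 F [-0.  -0.9 -2.5] M [-0.01  0.03 -0.01]
```

```bash
python3 -m crank '[[[0,0,0,0,0,-1],[0,0,0,0,0,-1],[0,0,0,0,0,-1],[0,0,0,0,0,-1],[0,0,0,0,0,-1],[0,0,0,0,0,-1],[0,0,0,0,0,-1],[0,0,0,0,0,-1],[0,0,0,0,0,-1],[0,0,0,0,0,-1]]]' >/dev/null; python3 -c "
from h import *
go(566.5,181.5,99,190)"
```

```text
shift [0.   0.04 0.09] turn [ 0.    0.02 -0.94] pos [567. 180. 102.] yaw -175.6 w 12.7 t 5.47 q7 1.18 F [-0.6 -0.3 -1.1] M [-0.08  0.05  0.01]
```

```bash
python3 -m crank '[[[0,0,0,0,0,-0.9],[0,0,0,0,0,-0.5],[0,0,0,0,0,0]]]' >/dev/null; python3 -c "
from h import *
go(566.5,181.5,99,190)"; python3 -m crank '[[[0,0,-0.3,0,0,0],[0,0,-0.3,0,0,0],[0,0,-0.3,0,0,0],[0,0,0,0,0,0]]]'; python3 -c "
from h import *
go(566.5,181.5,99,190)"
```

```text
shift [-0.01  0.05  0.09] turn [0.01 0.01 0.56] pos [567. 180. 102.] yaw -166.7 w 12.8 t 5.72 q7 1.29 F [-0.9  1.  -0.9] M [0.16 0.06 0.02]
clock: 6.05
eef_pos: [566.3, 179.2, 130.7]
tool_rot: [3.142, -0.0, -2.914]
force: [0.3, 0.0, -1.8]
width: 12.3
shift [-0.03  0.07  1.06] turn [ 0.  -0.   0.5] pos [566. 179. 131.] yaw -167.0 w 12.3 t 6.05 q7 1.3 F [ 0.3  0.  -1.8] M [ 0.01 -0.04 -0.  ]
```

```bash
python3 -m crank '[[[0,0,-0.8,0,0,0],[0,0,-0.8,0,0,0],[0,0,-0.8,0,0,0],[0,0,-0.2,0,0,0],[0,0,0,0,0,0]]]'; python3 -m crank '[[[0.05,-0.6,0,0,0,0],[0.1,-0.9,0,0,0,0],[0.1,-1,0,0,0,0],[0.1,-1,0,0,0,0],[0.1,-1,0,0,0,0],[0.1,-1,0,0,0,0],[0.1,-1,0,0,0,0],[0.1,-1,0,0,0,0],[0.1,-0.8,0,0,0,0],[0.1,-0.6,0,0,0,0],[0,0,0,0,0,0]]]'
python3 - <<'E'
from h import *
go(620,-276,200,190)
p=shot('side','s2');X=cloud(p);blobs(X,18,45,(380,720,-420,-130),40);blobs(X,215,235,(480,700,-200,260))
print(ctrl.search_frame('tray',p)[:1],ctrl.search_frame('filter_a',p)[:3])
E
```

```text
clock: 6.47
eef_pos: [565.9, 179.1, 213.2]
tool_rot: [-3.141, 0.0, -2.917]
force: [-0.6, -0.5, -2.6]
width: 12.7
clock: 7.38
eef_pos: [592.8, -96.2, 198.1]
tool_rot: [3.138, -0.015, -2.911]
force: [-0.3, -1.2, -1.2]
width: 12.9
shift [ 0.49 -6.04 -0.08] turn [ 0.04 -0.14  0.54] pos [593. -96. 198.] yaw -166.8 w 12.9 t 7.38 q7 1.79 F [-0.3 -1.2 -1.2] M [-0.06 -0.04 -0.04]
853 c [ 545. -271.] mean [ 520. -279.   28.] size [317. 131.] long-axis deg -4.1 px [407. 272.]
[{'extent': [404.0, 271.7, 69.2, 112.2], 'conf': 0.87}] [{'extent': [276.4, 218.4, 11.6, 22.5], 'conf': 0.71}]
```

```bash
python3 -m crank '[[[0.1,-0.7,0,0,0,0],[0.1,-0.9,0,0,-0.1,0],[0.1,-1,0,0,0,0],[0.1,-1,0,0,0,0],[0.1,-1,0,0,0,0],[0.1,-1,0,0,0,0],[0,-0.7,0,0,0,0],[0,0,0,0,0,0]]]'
python3 - <<'E'
from h import *
go(620,-276,87,190)
p=shot('side','s2');X=cloud(p);blobs(X,18,45,(380,720,-420,-130),40)
p=shot('wrist','w2')
E
```

```text
clock: 8.2
eef_pos: [627.2, -258.7, 192.4]
tool_rot: [3.119, -0.0, -2.871]
force: [0.6, -0.6, -1.3]
width: 13.0
shift [ 0.38 -0.57  3.5 ] turn [ 0.21 -0.01  0.92] pos [ 627. -259.  192.] yaw -164.5 w 13.0 t 8.2 q7 2.08 F [ 0.6 -0.6 -1.3] M [-0.1  -0.03 -0.01]
253 c [ 455. -322.] mean [ 407. -324.   28.] size [174.  60.] long-axis deg -26.4 px [417. 310.]
```

View pics/w2.png

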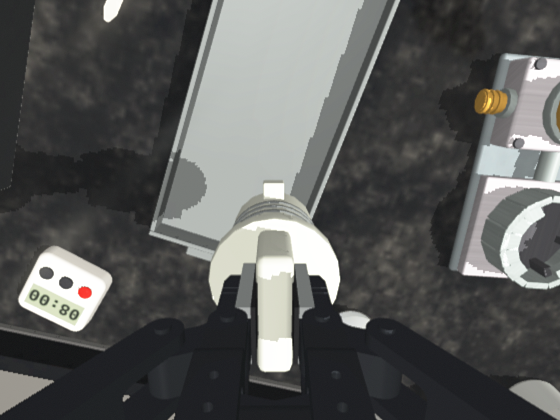

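The filter is held in the gripper at (275,290), and the tray lies below it in its earlier place.

```bash
python3 -m crank '[[[0.3,-0.5,0.5,0.2,0,0.3],[0.1,-0.1,0.8,0,0,0.3],[0,0,0.8,0,0,0],[0,0,0.6,0,0,0],[0,0,0,0,0,0]]]'
python3 - <<'E'
from h import *
go(620,-276,87,190)
E
```

```text
clock: 8.72
eef_pos: [624.3, -255.9, 110.4]
tool_rot: [3.128, 0.006, -2.916]
force: [-0.7, 0.9, -2.7]
width: 12.7
shift [ 0.29 -0.63  0.77] turn [0.13 0.06 0.49] pos [ 624. -256.  110.] yaw -167.1 w 12.7 t 8.72 q7 2.02 F [-0.7  0.9 -2.7] M [0.04 0.11 0.02]
```

```bash
python3 -m crank '[[[0.2,-0.6,0,0.1,0,0],[0.1,-0.2,0.1,0,0,0],[0,0,0.3,0,0,0],[0,0,0.2,0,0,0],[0,0,0,0,0,0]]]'
python3 - <<'E'
from h import *
go(620,-276,87,190)
E
```

```text
clock: 9.13
eef_pos: [624.2, -274.1, 94.0]
tool_rot: [3.136, 0.011, -2.906]
force: [-0.2, -0.3, -1.6]
width: 12.4
shift [ 0.15 -0.03  0.23] turn [0.06 0.1  0.58] pos [ 624. -274.   94.] yaw -166.5 w 12.4 t 9.13 q7 2.05 F [-0.2 -0.3 -1.6] M [-0.04  0.07  0.01]
```

```bash
python3 -m crank '[[[0,0,0.2,0,0.1,0],[0,0,0.1,0,0,0],[0,0,0,0,0,0]]]'; python3 -m crank '[[[0,0,0,0,0,0],[0,0,0,0,0,0],[0,0,0,0,0,0],[0,0,0,0,0,0]]]' 0;python3 -m crank '[[[0,0,-0.6,0,0,0],[0,0,-0.9,0,0,0],[0,0,-0.9,0,0,0],[0,0,-0.9,0,0,0],[0,0,0,0,0,0]]]'
python3 - <<'E'
from h import *
go(584,83,200,127)
E
```

```text
clock: 9.38
eef_pos: [625.2, -273.0, 85.0]
tool_rot: [3.136, 0.001, -2.906]
force: [0.2, -0.4, -2.7]
width: 12.7
clock: 9.72
eef_pos: [626.8, -272.7, 86.4]
tool_rot: [3.137, 0.004, -2.905]
force: [0.2, -1.2, 0.4]
width: 42.8
clock: 10.13
eef_pos: [625.9, -273.1, 188.7]
tool_rot: [3.136, 0.002, -2.905]
force: [1.0, -0.0, 0.9]
width: 42.5
shift [-1.43 11.87 -0.3 ] turn [ 0.06 -0.02 11.09] pos [ 626. -273.  189.] yaw -166.4 w 42.5 t 10.13 q7 2.06 F [ 1.  -0.   0.9] M [-0.05 -0.09 -0.03]
```

```bash
python3 -m crank '[[[-0.1,0.9,0,0,0,0],[-0.12,1,0,0,0,0],[-0.12,1,0,0,0,0],[-0.12,1,0,0,0,0],[-0.12,1,0,0,0,0],[-0.12,1,0,0,0,0],[-0.12,1,0,0,0,0],[-0.12,1,0,0,0,0],[-0.12,1,0,0,0,0],[-0.12,1,0,0,0,0],[-0.12,1,0,0,0,0],[-0.12,1,0,0,0,0]]]' >/dev/null;python3 -m crank '[[[0,0,0,0,0,1],[0,0,0,0,0,1],[0,0,0,0,0,1],[0,0,0,0,0,1],[0,0,0,0,0,1],[0,0,0,0,0,1],[0,0,0,0,0,1],[0,0,0,0,0,1],[0,0,0,0,0,1],[0,0,0,0,0,1],[0,0,0,0,0,1],[0,0,0,0,0,0]]]'
python3 - <<'E'
from h import *
p=shot('side');X=cloud(p);blobs(X,18,45,(380,720,-420,-130),40);blobs(X,92,112,(480,720,-350,-200))
p=shot('wrist','w3');X=cloud(p);blobs(X,112,135,(480,650,0,260))
go(584,83,170,127)
E
```

```text
clock: 12.13
eef_pos: [587.2, 100.9, 196.2]
tool_rot: [3.118, 0.009, 2.168]
force: [0.4, 0.5, 0.1]
width: 42.9
817 c [ 545. -271.] mean [ 511. -275.   28.] size [317. 131.] long-axis deg -4.0 px [406. 274.]
102 c [ 609. -266.] mean [ 605. -267.   31.] size [49. 27.] long-axis deg 74.4 px [407. 245.]
122 c [ 625. -270.] mean [ 622. -269.  104.] size [51. 14.] long-axis deg 14.9 px [415. 227.]
1699 c [586.  82.] mean [584.  85. 124.] size [50. 14.] long-axis deg -54.5 px [254. 242.]
shift [-0.42 -0.45  0.87] turn [ 0.22  0.09 -0.41] pos [587. 101. 196.] yaw 124.5 w 42.6 t 12.23 q7 0.51 F [-0.6  0.8 -0.2] M [-0.01  0.06  0.  ]
```

```bash
python3 -m crank '[[[-0.4,-0.45,0.3,0.2,0.1,-0.3],[-0.1,-0.1,0.5,0,0,0],[0,0,0,0,0,0]]]' >/dev/null; python3 -c "
from h import *
go(585.5,83,99,126)"
```

```text
shift [0.02 0.11 2.45] turn [ 0.04 -0.02  0.18] pos [583.  80. 172.] yaw 127.1 w 42.7 t 12.48 q7 0.58 F [-0.7 -0.1 -1.6] M [ 0.04  0.01 -0.01]
```

```bash
python3 -m crank '[[[0,0.05,0.6,0,0,0.1],[0,0.05,0.6,0,0,0.1],[0,0,0.5,0,0,0],[0,0,0.45,0,0,0],[0,0,0,0,0,0]]]' >/dev/null; python3 -c "
from h import *
go(585.5,83,99,126)"
```

```text
shift [ 0.06 -0.09  0.33] turn [ 0.1  -0.01  0.05] pos [588.  83. 109.] yaw 126.3 w 42.7 t 12.9 q7 0.58 F [-0.5 -0.9 -0.6] M [-0.04  0.07 -0.02]
```

```bash
python3 -m crank '[[[0.05,-0.1,0.2,0.1,0,0],[0,0,0.1,0,0,0],[0,0,0,0,0,0]]]' >/dev/null; python3 -m crank '[[[0,0,0,0,0,0],[0,0,0,0,0,0],[0,0,0,0,0,0],[0,0,0,0,0,0],[0,0,0,0,0,0],[0,0,0,0,0,0]]]' 1 >/dev/null;  python3 -c "
from h import *
go(585.5,83,99,126)"
python3 -m crank '[[[0,0,0,0,0,-1],[0,0,0,0,0,-1],[0,0,0,0,0,-1],[0,0,0,0,0,-1],[0,0,0,0,0,-1],[0,0,0,0,0,-1],[0,0,0,0,0,-1],[0,0,0,0,0,-1],[0,0,0,0,0,-1],[0,0,0,0,0,-0.7],[0,0,0,0,0,0]]]' >/dev/null; python3 -c "
from h import *
go(585.5,83,99,191)"
```

```text
shift [ 0.01 -0.07  0.15] turn [0.05 0.01 0.09] pos [587.  84. 103.] yaw 126.6 w 13.0 t 13.65 q7 0.58 F [ 0.2  0.3 -2. ] M [-0.01  0.05 -0.05]
shift [0.04 0.02 0.14] turn [-0.01  0.03 -0.56] pos [587.  83. 103.] yaw -172.4 w 12.8 t 14.57 q7 1.35 F [-0.5  0.5 -0.5] M [ 0.07  0.02 -0.04]
```

```bash
python3 -m crank '[[[0,0,0,0,0,-0.6],[0,0,0,0,0,-0.2],[0,0,0,0,0,0]]]' >/dev/null; python3 -m crank '[[[0,0,-0.3,0,0,0],[0,0,-0.3,0,0,0],[0,0,-0.3,0,0,0],[0,0,0,0,0,0]]]'; python3 -m crank '[[[0,0,-0.8,0,0,0],[0,0,-0.8,0,0,0],[0,0,-0.8,0,0,0],[0,0,0,0,0,0]]]'
python3 - <<'E'
from h import *
go(475,-266,200,191)
p=shot('side');X=cloud(p);blobs(X,18,45,(380,720,-420,-130),40);blobs(X,92,112,(480,720,-350,-200))
E
```

```text
clock: 15.15
eef_pos: [586.4, 82.1, 132.7]
tool_rot: [-3.14, 0.002, -2.934]
force: [-0.0, 0.1, -1.0]
width: 12.8
clock: 15.48
eef_pos: [586.0, 82.5, 208.9]
tool_rot: [-3.14, 0.003, -2.936]
force: [0.9, 0.6, -1.2]
width: 13.0
shift [  6.   -10.62   0.29] turn [-0.01  0.03  0.13] pos [586.  83. 209.] yaw -168.2 w 13.0 t 15.48 q7 1.44 F [ 0.9  0.6 -1.2] M [ 0.02 -0.09 -0.04]
820 c [ 545. -271.] mean [ 513. -275.   28.] size [319. 131.] long-axis deg -4.0 px [406. 274.]
106 c [ 610. -266.] mean [ 605. -267.   31.] size [49. 27.] long-axis deg 75.5 px [407. 245.]
119 c [ 626. -270.] mean [ 622. -269.  104.] size [51. 14.] long-axis deg 13.9 px [416. 227.]
```

```bash
python3 -m crank '[[[0.3,-0.5,0,0,0,0],[0.5,-0.88,0,0,0,0],[0.5,-0.88,0,0,0,0],[0.5,-0.88,0,0,0,0],[0.5,-0.88,0,0,0,0],[0.5,-0.88,0,0,0,0],[0.5,-0.88,0,0,0,0],[0.5,-0.88,0,0,0,0],[0.5,-0.88,0,0,0,0],[0.5,-0.88,0,0,0,0],[0.5,-0.7,0,0,0,0],[0,0,0,0,0,0]]]'
python3 - <<'E'
from h import *
go(475,-266,200,191)
E
```

```text
clock: 16.53
eef_pos: [474.9, -226.4, 197.1]
tool_rot: [3.134, -0.011, -2.931]
force: [0.8, -0.8, -1.2]
width: 12.7
shift [ 0.27 -1.29 -0.1 ] turn [ 0.07 -0.11  0.18] pos [ 475. -226.  197.] yaw -167.9 w 12.7 t 16.53 q7 2.01 F [ 0.8 -0.8 -1.2] M [-0.04  0.02  0.01]
```

```bash
python3 -m crank '[[[0.2,-0.7,0.2,0.05,-0.1,0],[0.1,-0.6,0.5,0,0,0],[0,-0.1,0.6,0,0,0],[0,0,0.6,0,0,0],[0,0,0,0,0,0]]]' >/dev/null
python3 - <<'E'
from h import *
go(475,-266,84,191)
p=shot('side');X=cloud(p);blobs(X,18,45,(380,720,-420,-130),40);blobs(X,92,112,(380,720,-350,-200));p=shot('wrist','w4')
E
```

```text
shift [-0.15  0.18  1.72] turn [ 0.03 -0.02  0.11] pos [ 472. -272.  136.] yaw -168.4 w 13.0 t 16.95 q7 2.06 F [-0.5  0.7 -1. ] M [-0.    0.09 -0.02]
```

View pics/w4.png

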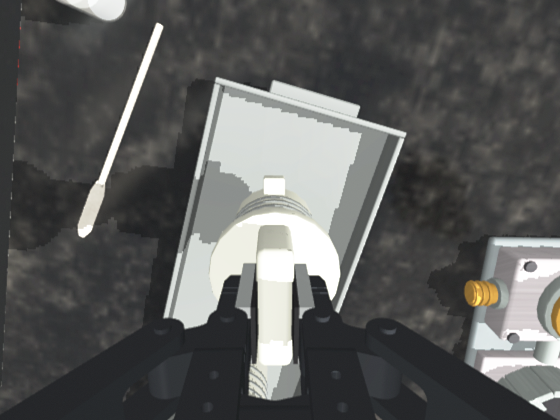

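The filter is held at (275,270), over the middle of the near half of the tray. The tray has not moved, so I lower the filter.

```bash
python3 -m crank '[[[-0.1,0.1,0.5,0,0,0],[0,0,0.5,0,0,0],[0,0,0.3,0,0,0],[0,0,0,0,0,0]]]' >/dev/null
python3 - <<'E'
from h import *
go(475,-266,85,191)
E
```

```text
shift [0.16 0.09 0.57] turn [-0.03  0.07  0.15] pos [ 480. -268.  102.] yaw -168.1 w 12.8 t 17.38 q7 2.03 F [-0.9  0.4 -0.2] M [0.02 0.01 0.03]
```

```bash
python3 -m crank '[[[0.1,0.1,0.3,0,0.05,0],[0,0,0.2,0,0,0],[0,0,0.1,0,0,0],[0,0,0,0,0,0]]]'; python3 -m crank '[[[0,0,0,0,0,0],[0,0,0,0,0,0],[0,0,0,0,0,0],[0,0,0,0,0,0]]]' 0;python3 -m crank '[[[0,0,-0.6,0,0,0],[0,0,-0.9,0,0,0],[0,0,-0.9,0,0,0],[0,0,-0.9,0,0,0],[0,0,0,0,0,0]]]'
python3 - <<'E'
from h import *
go(493,-36,190,127)
E
```

```text
clock: 17.72
eef_pos: [478.2, -264.6, 85.2]
tool_rot: [-3.136, 0.005, -2.933]
force: [0.0, 0.7, -0.0]
width: 12.9
clock: 18.05
eef_pos: [479.3, -265.3, 86.4]
tool_rot: [-3.135, 0.007, -2.933]
force: [0.2, 1.2, 0.3]
width: 42.4
clock: 18.47
eef_pos: [477.9, -264.7, 188.9]
tool_rot: [-3.136, 0.005, -2.933]
force: [0.7, -0.3, 0.8]
width: 42.7
shift [-2.07  7.35 -0.07] turn [-0.02  0.07 10.82] pos [ 478. -265.  189.] yaw -168.1 w 42.7 t 18.47 q7 2.07 F [ 0.7 -0.3  0.8] M [-0.01  0.02 -0.07]
```

```bash
python3 -m crank '[[[-0.25,0.9,0,0,0,0],[-0.27,1,0,0,0,0],[-0.27,1,0,0,0,0],[-0.27,1,0,0,0,0],[-0.27,1,0,0,0,0],[-0.27,1,0,0,0,0],[-0.27,1,0,0,0,0],[0,0,0,0,0,0],[0,0,0,0,0,-1],[0,0,0,0,0,-1],[0,0,0,0,0,-1],[0,0,0,0,0,-1]]]' -0.6
python3 - <<'E'
from h import *
p=shot('side','s5');X=cloud(p);blobs(X,18,45,(380,720,-420,-130),40);blobs(X,92,112,(380,720,-350,-200))
p=shot('wrist','w5');X=cloud(p);blobs(X,88,106,(400,520,-100,200),100)
go(493,-36,150,216.5)
E
```

```text
clock: 19.47
eef_pos: [493.4, -43.0, 189.4]
tool_rot: [-3.124, 0.008, -2.5]
force: [-0.5, -0.9, 0.4]
width: 68.2
42 c [ 697. -264.] mean [ 694. -262.   28.] size [29. 14.] long-axis deg -78.1 px [408. 218.]
701 c [ 546. -271.] mean [ 480. -296.   28.] size [318. 131.] long-axis deg -4.0 px [407. 282.]
104 c [ 611. -266.] mean [ 606. -266.   30.] size [49. 24.] long-axis deg 74.4 px [407. 245.]
101 c [ 460. -257.] mean [ 456. -259.   30.] size [48. 26.] long-axis deg 70.7 px [398. 295.]
120 c [ 625. -270.] mean [ 623. -269.  104.] size [49. 15.] long-axis deg 13.8 px [415. 227.]
142 c [ 478. -263.] mean [ 474. -262.  104.] size [50. 15.] long-axis deg 13.2 px [407. 278.]
2801 c [496. -38.] mean [495. -39.  98.] size [36. 36.] long-axis deg 37.4 px [282. 221.]
2071 c [478.  60.] mean [473.  58.  98.] size [36. 36.] long-axis deg -54.5 px [411. 276.]
1985 c [459. 158.] mean [455. 154.  98.] size [38. 35.] long-axis deg -55.0 px [525. 329.]
shift [-0.13  0.23  1.31] turn [-0.16  0.08 -0.01] pos [493. -43. 189.] yaw -143.6 w 68.6 t 19.57 q7 1.97 F [ 0.8 -0.7  0.3] M [ 0.   -0.04 -0.03]
```

View pics/w5.png

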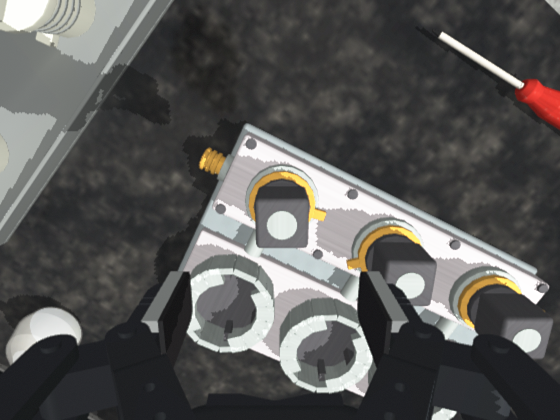

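Plug c's head is at (282,221), aligned with the jaws, with its collar tab at (320,215). Both filters stand in the tray and all the sockets in view are empty. I descend on plug c.

```bash
python3 -m crank '[[[-0.15,0.2,0.5,-0.15,0.08,0],[0,0,0.6,0,0,0],[0,0,0.4,0,0,0],[0,0,0,0,0,0]]]' >/dev/null
python3 - <<'E'
from h import *
go(494.5,-37,70,217)
E
```

```text
shift [0.01 0.03 2.45] turn [-0.03  0.03 -0.26] pos [495. -37. 144.] yaw -144.5 w 68.2 t 19.9 q7 1.92 F [-0.6  0.7 -0.6] M [-0.02  0.06 -0.  ]
```

```bash
python3 -m crank '[[[0,0.02,0.6,0,0,-0.2],[0,0,0.6,0,0,0],[0,0,0.5,0,0,0],[0,0,0.4,0,0,0],[0,0,0,0,0,0]]]' >/dev/null
python3 - <<'E'
from h import *
go(494.5,-37,70,217)
E
```

```text
shift [0.04 0.1  0.35] turn [-0.07  0.05 -0.19] pos [497. -39.  81.] yaw -144.1 w 68.3 t 20.32 q7 1.87 F [-0.7  0.   1. ] M [0.01 0.03 0.01]
```

```bash
python3 -m crank '[[[0.04,0.1,0.2,-0.05,0.05,-0.2],[0,0,0.1,0,0,0],[0,0,0,0,0,0]]]' >/dev/null; python3 -m crank '[[[0,0,0,0,0,0],[0,0,0,0,0,0],[0,0,0,0,0,0],[0,0,0,0,0,0],[0,0,0,0,0,0],[0,0,0,0,0,0]]]' 1
python3 - <<'E'
from h import *
go(494.5,-37,70,217)
E
```

```text
clock: 21.07
eef_pos: [496.1, -37.3, 74.2]
tool_rot: [-3.137, 0.003, -2.497]
force: [0.5, 0.7, -1.6]
width: 35.1
shift [0.04 0.04 0.14] turn [-0.05  0.03 -0.01] pos [496. -37.  74.] yaw -143.1 w 35.1 t 21.07 q7 1.87 F [ 0.5  0.7 -1.6] M [0.08 0.05 0.02]
```

```bash
python3 -m crank '[[[0,0,0,0,0,1],[0,0,0,0,0,1],[0,0,0,0,0,1],[0,0,0,0,0,1],[0,0,0,0,0,1],[0,0,0,0,0,1],[0,0,0,0,0,1]]]' >/dev/null; python3 -c "
from h import *
go(496,-37,74,217)";for i in 1; do python3 -m crank '[[[0,0,0,0,0,1],[0,0,0,0,0,0.5]]]' >/dev/null; python3 -c "
from h import *
go(496,-37,74,217)";  python3 -m crank '[[[0,0,0,0,0,0.8]]]' >/dev/null; python3 -c "
from h import *
go(496,-37,74,217)"; done
```

```text
shift [-0.01 -0.01  0.01] turn [-0.02  0.04 -7.32] pos [496. -37.  74.] yaw 173.1 w 34.8 t 21.65 q7 1.39 F [-0.4  0.9 -3.4] M [0.01 0.05 0.05]
shift [-0.01 -0.01  0.  ] turn [-0.02  0.04 -8.91] pos [496. -37.  74.] yaw 163.5 w 35.0 t 21.82 q7 1.29 F [ 0.3  0.  -2.5] M [-0.17  0.03 -0.03]
shift [-0.01 -0.01  0.01] turn [-0.01  0.04 -9.74] pos [496. -37.  74.] yaw 158.6 w 34.8 t 21.9 q7 1.23 F [ 0.6  0.1 -2.4] M [-0.09  0.03  0.1 ]
```

```bash
cat > chk.py <<'E'
import sys,numpy as np
from cell import ctrl
s=ctrl.read_state();m=s['torque'][2]
print('t',round(s['clock'],2),'yaw',round(np.degrees(s['tool_rot'][2]),1),'w',round(s['width'],1),'Mz',round(m,3),'q7',round(s['qpos'][6],2),'F',np.round(s['force'],1))
sys.exit(abs(m)>0.16)
E
R='python3 chk.py'
python3 -m crank '[[[0,0,0,0,0,1],[0,0,0,0,0,1]]]' >/dev/null; $R || exit
python3 -m crank '[[[0,0,0,0,0,1],[0,0,0,0,0,1]]]' >/dev/null; $R || exit
python3 -m crank '[[[0,0,0,0,0,1],[0,0,0,0,0,1]]]' >/dev/null; $R || exit
python3 -m crank '[[[0,0,0,0,0,1],[0,0,0,0,0,1]]]' >/dev/null; $R || exit
python3 -m crank '[[[0,0,0,0,0,1],[0,0,0,0,0,1]]]' >/dev/null; $R || exit
```

```text
t 22.07 yaw 146.1 w 35.3 Mz 0.053 q7 1.1 F [ 0.   0.3 -2. ]False
```

```bash
sed -i 's/sys.exit(.*/sys.exit(int(abs(m)>0.16))/' chk.py
R='python3 chk.py'
python3 -m crank '[[[0,0,0,0,0,1],[0,0,0,0,0,1]]]' >/dev/null; $R || exit
python3 -m crank '[[[0,0,0,0,0,1],[0,0,0,0,0,1]]]' >/dev/null; $R || exit
python3 -m crank '[[[0,0,0,0,0,1],[0,0,0,0,0,1]]]' >/dev/null; $R || exit
python3 -m crank '[[[0,0,0,0,0,1],[0,0,0,0,0,1]]]' >/dev/null; $R || exit
python3 -m crank '[[[0,0,0,0,0,1],[0,0,0,0,0,1]]]' >/dev/null; $R || exit
```

```text
t 22.23 yaw 133.5 w 34.9 Mz 0.086 q7 0.96 F [ 0.6  0.7 -2.9]
t 22.4 yaw 120.9 w 34.5 Mz -0.002 q7 0.83 F [ 0.  -0.7 -3.2]
t 22.57 yaw 108.3 w 34.7 Mz 0.333 q7 0.69 F [-0.  -0.  -2.3]
```

```bash
python3 -m crank '[[[0,0,0,0,0,1],[0,0,0,0,0,1]]]' >/dev/null; python3 chk.py;python3 -m crank '[[[0,0,0,0,0,0],[0,0,0,0,0,0]]]' >/dev/null; python3 chk.py
python3 -m crank '[[[0,0,0,0,0,0],[0,0,0,0,0,0],[0,0,0,0,0,0],[0,0,0,0,0,0],[0,0,0,0,0,0]]]' -0.6 >/dev/null; python3 chk.py
python3 -m crank '[[[0,0,-0.6,0,0,0],[0,0,-0.9,0,0,0],[0,0,-0.9,0,0,0],[0,0,-0.9,0,0,0],[0,0,0,0,0,0]]]'
python3 - <<'E'
from h import *
p=shot('wrist','w6');X=cloud(p);blobs(X,88,106,(400,520,-100,200),100)
go(477.5,60,150,216)
E
```

```text
t 22.73 yaw 95.9 w 34.7 Mz 0.33 q7 0.56 F [ 0.7 -0.2 -3.5]
t 22.9 yaw 95.9 w 34.7 Mz 0.042 q7 0.55 F [ 0.2 -0.  -2.1]
t 23.32 yaw 96.3 w 68.5 Mz -0.012 q7 0.56 F [ 0.2 -0.5 -0.5]
clock: 23.73
eef_pos: [495.1, -35.8, 176.3]
tool_rot: [3.14, -0.001, 1.681]
force: [-0.1, 0.2, 0.0]
width: 68.3
4449 c [478.  61.] mean [479.  61.  98.] size [36. 36.] long-axis deg -54.1 px [263.  53.]
3116 c [497. -36.] mean [497. -34.  98.] size [36. 36.] long-axis deg 5.8 px [277. 220.]
shift [ 3.22 -0.2   0.83] turn [ 1.000e-02 -2.000e-02 -1.994e+01] pos [494. -35. 175.] yaw 96.4 w 68.2 t 23.78 q7 0.47 F [-0.9  0.1 -0.1] M [-0.01  0.01 -0.02]
```

View pics/w6.png

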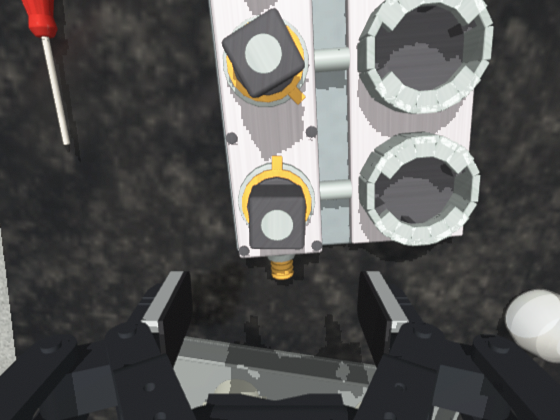

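```bash
cat >> h.py <<'E'
from scipy.spatial.transform import Rotation as Rn
C={'a':(459,159.5),'b':(477.5,61),'c':(495.5,-37)}
def orange(img):
    h=cv2.cvtColor(img,cv2.COLOR_RGB2HSV);return (h[...,0]>12)&(h[...,0]<30)&(h[...,1]>120)&(h[...,2]>90)
def tabs(img,K,R,t,zp=57,lab='bc'):
    m=orange(img);v,u=np.nonzero(m)
    d=np.stack([(u-K[0,2])/K[0,0],(v-K[1,2])/K[1,1],np.ones(len(u))],-1)@R
    o=-R.T@t;P=o+d*((zp-o[2])/d[:,2])[:,None]
    for k in lab:
        q=P[:,:2]-C[k];r=np.hypot(*q.T);s=(r>27.5)&(r<36)
        # centre of collar refined from ring pixels is skipped: calibration offset few mm
        a=np.degrees(np.arctan2(q[s,1],q[s,0]));
        if s.sum(): 
            h,e=np.histogram(a,36,(-180,180));i=h.argmax();w=np.abs((a-(e[i]+5)+180)%360-180)<20
            f=s.nonzero()[0][w];c=q[f].mean(0);print(k,'n',w.sum(),'tab ang',round(np.degrees(np.arctan2(c[1],c[0])),1),'r',round(np.hypot(*c),1),'rmax',round(r[f].max(),1))
E
python3 - <<'E'
from h import *
p=shot('wrist');s=ctrl.read_state();K=np.array(p['camera_matrix']);R=np.array(p['R']);t=np.array(p['t'])
X=cloud(p);m=orange(p['color'])
for k in'bc':
    q=X[m];r=np.hypot(q[:,0]-C[k][0],q[:,1]-C[k][1]);print(k,'collar z',np.nanpercentile(q[r<34][:,2],[5,25,50,75,95]).round(1))
Rt=Rn.from_euler('xyz',s['tool_rot']).as_matrix();pt=np.array(s['eef_pos'])
M=R@Rt; c=R@pt+t   # cam = M*tool + c
print('after');tabs(p['color'],K,R,t)
np.savez('cam.npz',M=M,c=c,K=K)
Rt=Rn.from_euler('xyz',[-3.124,.008,-2.5]).as_matrix();pt=np.array([493.4,-43,189.4])
R5=M@Rt.T;t5=c-R5@pt
print('before');tabs(cv2.cvtColor(cv2.imread('pics/w5.png'),cv2.COLOR_BGR2RGB),K,R5,t5,lab='abc')
E
```

```text
b collar z [50.4 51.2 51.7 52.2 53.4]
c collar z [50.5 51.2 51.7 52.3 57. ]
after
b n 139 tab ang -38.5 r 31.5 rmax 35.7
c n 121 tab ang 92.9 r 31.7 rmax 36.0
before
a n 48 tab ang -85.1 r 28.0 rmax 29.5
b n 83 tab ang -39.9 r 31.2 rmax 35.0
c n 102 tab ang 110.1 r 31.8 rmax 36.0
```

Plug c's collar tab moved about 17° (0.30 rad), so it is snug. On to plug b.

```bash
python3 -m crank '[[[0.9,-0.05,0,0,0,0],[0.9,-0.05,0,0,0,0],[0.9,-0.05,0,0,0,0],[0.5,-0.05,0,0,0,0],[0,0,0,0,0,-1],[0,0,0,0,0,-1],[0,0,0,0,0,-1],[0,0,0,0,0,-1],[0,0,0,0,0,-1],[0,0,0,0,0,-1],[0,0,0,0,0,-1],[0,0,0,0,0,-1]]]' -0.6 >/dev/null
python3 -m crank '[[[0,0,0,0,0,-1],[0,0,0,0,0,-1],[0,0,0,0,0,-1],[0,0,0,0,0,-1],[0,0,0,0,0,-1],[0,0,0,0,0,-1],[0,0,0,0,0,-1],[0,0,0,0,0,-1],[0,0,0,0,0,-1],[0,0,0,0,0,-1],[0,0,0,0,0,-1],[0,0,0,0,0,0]]]' >/dev/null
python3 - <<'E'
from h import *
p=shot('wrist');X=cloud(p);blobs(X,88,106,(400,520,-100,200),100)
go(477.5,60.5,144,216)
E
```

```text
5191 c [496. -37.] mean [493. -36.  98.] size [36. 36.] long-axis deg -84.0 px [ 66. 201.]
4016 c [478.  60.] mean [475.  59.  98.] size [36. 36.] long-axis deg -54.3 px [237. 274.]
511 c [473. 148.] mean [474. 150.  97.] size [31.  9.] long-axis deg 56.9 px [363. 350.]
shift [-0.6  -0.64 -0.09] turn [ 0.39 -0.48  0.06] pos [451.  65. 143.] yaw -143.6 w 68.3 t 25.88 q7 1.85 F [-0.5  0.2  0. ] M [-0.03 -0.02 -0.02]
```

```bash
python3 -m crank '[[[-0.5,-0.55,0,0.38,-0.48,0],[-0.1,-0.1,0,0,0,0],[0,0,0,0,0,0]]]' >/dev/null
python3 - <<'E'
from h import *
p=shot('wrist');X=cloud(p);blobs(X,88,106,(400,520,-20,130),100)
go(477.5,60.5,72,216)
E
```

```text
236 c [500. -19.] mean [502. -19.  95.] size [24.  2.] long-axis deg -0.0 px [124. 197.]
4292 c [478.  61.] mean [476.  59.  98.] size [36. 36.] long-axis deg 36.5 px [274. 244.]
shift [-0.06 -0.04  2.25] turn [ 0.04 -0.04 -0.02] pos [476.  60. 140.] yaw -144.1 w 68.3 t 26.18 q7 1.83 F [-1.1  0.  -1.3] M [ 0.01 -0.03 -0.02]
```

```bash
python3 -m crank '[[[-0.03,-0.03,0.6,0,0,0],[0,0,0.6,0,0,0],[0,0,0.5,0,0,0],[0,0,0.3,0,0,0],[0,0,0,0,0,0]]]' >/dev/null
python3 - <<'E'
from h import *
go(477.5,60.5,73,216)
E
```

```text
shift [-0.04 -0.06  0.16] turn [ 0.06 -0.06 -0.07] pos [475.  61.  78.] yaw -144.4 w 68.6 t 26.6 q7 1.8 F [-0.5  0.1 -0.2] M [-0.01  0.01 -0.  ]
```

```bash
R='python3 chk.py'; python3 -m crank '[[[-0.05,-0.05,0.15,0.05,-0.05,0],[0,0,0,0,0,0]]]' >/dev/null; python3 -m crank '[[[0,0,0,0,0,0],[0,0,0,0,0,0],[0,0,0,0,0,0],[0,0,0,0,0,0],[0,0,0,0,0,0],[0,0,0,0,0,0]]]' 1 >/dev/null; $R || exit
python3 -m crank '[[[0,0,0,0,0,1],[0,0,0,0,0,1],[0,0,0,0,0,1],[0,0,0,0,0,1],[0,0,0,0,0,1],[0,0,0,0,0,1],[0,0,0,0,0,1]]]' >/dev/null; $R || exit
python3 -m crank '[[[0,0,0,0,0,1],[0,0,0,0,0,1]]]' >/dev/null; $R || exit
python3 -m crank '[[[0,0,0,0,0,1],[0,0,0,0,0,1]]]' >/dev/null; $R || exit
python3 -m crank '[[[0,0,0,0,0,1],[0,0,0,0,0,1]]]' >/dev/null; $R || exit
python3 -m crank '[[[0,0,0,0,0,1],[0,0,0,0,0,1]]]' >/dev/null; $R || exit
python3 -m crank '[[[0,0,0,0,0,1],[0,0,0,0,0,1]]]' >/dev/null; $R || exit
```

```text
t 27.27 yaw -144.5 w 35.0 Mz 0.083 q7 1.79 F [-0.3  0.3 -4.1]
t 27.85 yaw 171.7 w 34.9 Mz 0.055 q7 1.32 F [ 0.6  0.6 -4.6]
t 28.02 yaw 159.1 w 35.1 Mz 0.004 q7 1.19 F [ 0.3 -0.8 -3.4]
t 28.18 yaw 146.5 w 35.4 Mz -0.016 q7 1.06 F [-0.1 -1.3 -4. ]
t 28.35 yaw 133.9 w 35.0 Mz 0.034 q7 0.92 F [ 0.2 -0.4 -3.2]
t 28.52 yaw 121.3 w 34.6 Mz 0.061 q7 0.79 F [-0.3 -0.7 -3.3]
t 28.68 yaw 108.7 w 35.0 Mz 0.056 q7 0.65 F [ 0.3 -1.1 -4.1]
```

```bash
R='python3 chk.py'
python3 -m crank '[[[0,0,0,0,0,1],[0,0,0,0,0,1]]]' >/dev/null; $R || exit
python3 -m crank '[[[0,0,0,0,0,1],[0,0,0,0,0,1]]]' >/dev/null; $R || exit
python3 -m crank '[[[0,0,0,0,0,1],[0,0,0,0,0,1]]]' >/dev/null; $R || exit
python3 -m crank '[[[0,0,0,0,0,1],[0,0,0,0,0,1]]]' >/dev/null; $R || exit
python3 -m crank '[[[0,0,0,0,0,1],[0,0,0,0,0,1]]]' >/dev/null; $R || exit
python3 -m crank '[[[0,0,0,0,0,1],[0,0,0,0,0,1]]]' >/dev/null; $R || exit
```

```text
t 28.85 yaw 96.1 w 35.1 Mz -0.01 q7 0.51 F [ 0.7 -0.6 -3.4]
t 29.02 yaw 83.5 w 34.8 Mz 0.068 q7 0.36 F [-1.2 -1.3 -3.7]
t 29.18 yaw 71.0 w 34.7 Mz 0.009 q7 0.22 F [-0.2 -0.8 -3.7]
t 29.35 yaw 58.4 w 34.7 Mz 0.043 q7 0.07 F [-0.   0.  -3.8]
t 29.52 yaw 45.8 w 34.6 Mz 0.247 q7 -0.09 F [-1.1 -1.1 -2.8]
```

```bash
python3 -m crank '[[[0,0,0,0,0,1],[0,0,0,0,0,1]]]' >/dev/null; python3 chk.py
python3 -m crank '[[[0,0,0,0,0,0],[0,0,0,0,0,0],[0,0,0,0,0,0],[0,0,0,0,0,0],[0,0,0,0,0,0]]]' -0.6 >/dev/null; python3 chk.py
python3 -m crank '[[[0,0,-0.6,0,0,0],[0,0,-0.9,0,0,0],[0,0,-0.9,0,0,0],[0,0,-0.9,0,0,0],[0,0,0,0,0,0]]]'
python3 - <<'E'
from h import *
p=shot('wrist','w7');X=cloud(p);blobs(X,88,106,(400,520,-100,200),100)
tabs(p['color'],np.array(p['camera_matrix']),np.array(p['R']),np.array(p['t']),lab='abc')
go(459,159.5,180,216)
p=shot('side');X=cloud(p);blobs(X,18,45,(380,720,-420,-130),40);blobs(X,92,112,(380,720,-350,-200))
E
```

```text
t 29.68 yaw 33.4 w 35.2 Mz 0.351 q7 -0.25 F [-0.2 -2.  -3.7]
t 30.1 yaw 33.8 w 68.3 Mz -0.0 q7 -0.25 F [-0.4 -0.9  0.2]
clock: 30.52
eef_pos: [477.7, 61.6, 177.3]
tool_rot: [-3.137, -0.002, 0.592]
force: [0.8, -0.6, -0.5]
width: 68.4
3705 c [460. 159.] mean [462. 158.  98.] size [36. 36.] long-axis deg 37.1 px [126. 157.]
3105 c [479.  61.] mean [481.  62.  98.] size [36. 36.] long-axis deg 33.2 px [276. 218.]
2612 c [498. -37.] mean [501. -34.  98.] size [36. 36.] long-axis deg -84.4 px [414. 272.]
a n 56 tab ang -45.0 r 27.6 rmax 29.1
b n 105 tab ang -51.0 r 31.4 rmax 35.2
c n 137 tab ang 90.0 r 31.0 rmax 36.0
shift [ 1.32 -3.03 -0.13] turn [-0.    0.09 29.66] pos [477.  62. 176.] yaw 34.0 w 68.5 t 30.57 q7 -0.43 F [ 0.5 -1.  -0.5] M [-0.03 -0.01 -0.02]
810 c [ 546. -271.] mean [ 510. -276.   28.] size [318. 131.] long-axis deg -4.0 px [406. 275.]
104 c [ 609. -266.] mean [ 605. -266.   31.] size [49. 25.] long-axis deg 76.5 px [406. 245.]
100 c [ 461. -258.] mean [ 456. -260.   29.] size [48. 26.] long-axis deg 71.4 px [398. 295.]
122 c [ 625. -271.] mean [ 621. -270.  104.] size [49. 15.] long-axis deg 13.5 px [416. 227.]
144 c [ 477. -263.] mean [ 476. -262.  104.] size [49. 15.] long-axis deg 13.6 px [407. 278.]
```

View pics/w7.png

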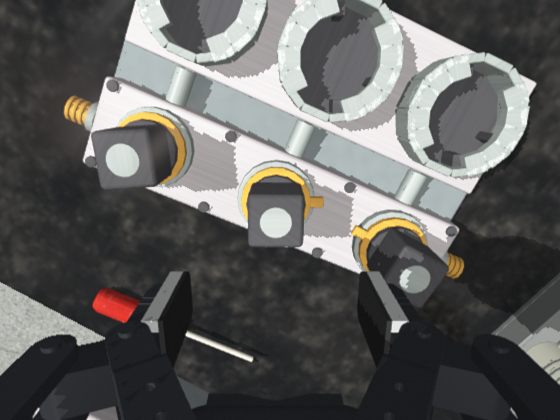

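All three sockets are empty. Plug b's head is at (275,225) with its tab at (315,202). I refine the tab angle using the true collar height.

Run:
```python
from h import *
z=np.load('cam.npz');M,c,K=z['M'],z['c'],z['K']
for n,rot,pt in[('w5',[-3.124,.008,-2.5],[493.4,-43,189.4]),('w6',[3.14,-.001,1.681],[495.1,-35.8,176.3]),('w7',[-3.137,-.002,.592],[477.7,61.6,177.3])]:
    Rt=Rn.from_euler('xyz',rot).as_matrix();R=M@Rt.T;t=c-R@np.array(pt)
    img=cv2.cvtColor(cv2.imread(f'pics/{n}.png'),cv2.COLOR_BGR2RGB)
    print(n);C.update(a=(460,159),b=(478,61),c=(496.5,-37));tabs(img,K,R,t,zp=51.7,lab='abc')
```

```text
w5
a n 1 tab ang 146.3 r 27.5 rmax 27.5
b n 74 tab ang -35.3 r 30.8 rmax 34.5
c n 111 tab ang 109.1 r 31.3 rmax 35.9
w6
b n 143 tab ang -36.7 r 31.4 rmax 36.0
c n 109 tab ang 92.5 r 31.4 rmax 35.3
w7
b n 112 tab ang -57.5 r 31.7 rmax 35.9
c n 89 tab ang 95.4 r 30.9 rmax 34.6
```

Plug b's collar moved about 21° (0.37 rad) and plug c's about 15° (0.26 rad), so both are within the band. Now plug a.

```bash
python3 -m crank '[[[0.4,-0.9,-0.3,0,0,0],[0.4,-0.9,-0.3,0,0,0],[0.4,-0.9,0,0,0,0],[0.1,-0.3,0,0,0,0],[0,0,0,0,0,-1],[0,0,0,0,0,-1],[0,0,0,0,0,-1],[0,0,0,0,0,-1],[0,0,0,0,0,-1],[0,0,0,0,0,-1],[0,0,0,0,0,-1],[0,0,0,0,0,-1]]]' -0.6 >/dev/null
python3 -m crank '[[[0,0,0,0,0,-1],[0,0,0,0,0,-1],[0,0,0,0,0,-1],[0,0,0,0,0,-1],[0,0,0,0,0,-1],[0,0,0,0,0,-1],[0,0,0,0,0,-1],[0,0,0,0,0,-1],[0,0,0,0,0,-1],[0,0,0,0,0,-1],[0,0,0,0,0,-1]]]' >/dev/null
python3 -m crank '[[[0,0,0,0,0,-1],[0,0,0,0,0,-1],[0,0,0,0,0,-1],[0,0,0,0,0,-1],[0,0,0,0,0,-1],[0,0,0,0,0,-1],[0,0,0,0,0,-1],[0,0,0,0,0,-1],[0,0,0,0,0,-1],[0,0,0,0,0,0]]]' >/dev/null
python3 - <<'E'
from h import *
go(459.5,159,150,217)
E
```

```text
shift [-0.96 -0.29  0.2 ] turn [ 0.33 -0.6  -0.99] pos [431. 152. 158.] yaw -148.9 w 68.2 t 33.37 q7 1.73 F [ 0.5  0.1 -0.1] M [-0.05 -0.05  0.  ]
```

```bash
python3 -m crank '[[[-0.8,-0.25,0,0.3,-0.6,-0.9],[-0.1,0,0.1,0,0,0],[0,0,0,0,0,0]]]' >/dev/null
python3 - <<'E'
from h import *
p=shot('wrist','w8');X=cloud(p);blobs(X,88,106,(400,520,100,220),100)
C.update(a=(460,159));tabs(p['color'],np.array(p['camera_matrix']),np.array(p['R']),np.array(p['t']),51.7,'a')
go(459.5,159,72,217)
E
```

```text
3830 c [459. 159.] mean [457. 158.  98.] size [36. 36.] long-axis deg -53.0 px [273. 239.]
a n 125 tab ang 118.8 r 31.4 rmax 35.6
shift [-0.12 -0.06  2.64] turn [ 0.05 -0.04 -0.16] pos [456. 158. 151.] yaw -143.9 w 68.2 t 33.67 q7 1.78 F [-0.3  0.7  0. ] M [ 0.   -0.01  0.03]
```

```bash
python3 -m crank '[[[-0.08,-0.04,0.6,0,0,-0.1],[0,0,0.6,0,0,0],[0,0,0.6,0,0,0],[0,0,0.4,0,0,0],[0,0,0,0,0,0]]]' >/dev/null
python3 - <<'E'
from h import *
go(459.5,159,73,217)
E
```

```text
shift [-0.12 -0.04  0.32] turn [ 0.07 -0.09 -0.2 ] pos [456. 158.  83.] yaw -144.2 w 68.3 t 34.08 q7 1.78 F [-0.9  0.5  0.3] M [-0.02  0.07  0.02]
```

```bash
R='python3 chk.py'; python3 -m crank '[[[-0.12,-0.04,0.25,0.05,-0.08,-0.2],[0,0,0.05,0,0,0],[0,0,0,0,0,0]]]' >/dev/null; python3 -m crank '[[[0,0,0,0,0,0],[0,0,0,0,0,0],[0,0,0,0,0,0],[0,0,0,0,0,0],[0,0,0,0,0,0],[0,0,0,0,0,0]]]' 1 >/dev/null; $R || exit
python3 -m crank '[[[0,0,0,0,0,1],[0,0,0,0,0,1],[0,0,0,0,0,1],[0,0,0,0,0,1],[0,0,0,0,0,1],[0,0,0,0,0,1],[0,0,0,0,0,1]]]' >/dev/null; $R || exit
python3 -m crank '[[[0,0,0,0,0,1],[0,0,0,0,0,1]]]' >/dev/null; $R || exit
python3 -m crank '[[[0,0,0,0,0,1],[0,0,0,0,0,1]]]' >/dev/null; $R || exit
python3 -m crank '[[[0,0,0,0,0,1],[0,0,0,0,0,1]]]' >/dev/null; $R || exit
python3 -m crank '[[[0,0,0,0,0,1],[0,0,0,0,0,1]]]' >/dev/null; $R || exit
python3 -m crank '[[[0,0,0,0,0,1],[0,0,0,0,0,1]]]' >/dev/null; $R || exit
python3 -m crank '[[[0,0,0,0,0,1],[0,0,0,0,0,1]]]' >/dev/null; $R || exit
python3 -m crank '[[[0,0,0,0,0,1],[0,0,0,0,0,1]]]' >/dev/null; $R || exit
```

```text
t 34.83 yaw -143.5 w 34.7 Mz 0.033 q7 1.78 F [-0.1 -0.4 -2.3]
t 35.42 yaw 172.7 w 34.9 Mz 0.069 q7 1.31 F [-0.2  0.4 -4.3]
t 35.58 yaw 160.1 w 34.9 Mz 0.009 q7 1.18 F [ 0.3  0.7 -4.8]
t 35.75 yaw 147.5 w 34.9 Mz 0.067 q7 1.04 F [ 0.3 -0.6 -4.3]
t 35.92 yaw 134.9 w 34.7 Mz 0.041 q7 0.9 F [ 0.1  0.3 -5.4]
t 36.08 yaw 122.3 w 34.4 Mz 0.056 q7 0.76 F [ 0.4 -1.3 -5. ]
t 36.25 yaw 109.8 w 34.9 Mz 0.249 q7 0.61 F [ 0.8 -0.1 -3.4]
```

```bash
python3 -m crank '[[[0,0,0,0,0,1],[0,0,0,0,0,1]]]' >/dev/null; python3 chk.py
python3 -m crank '[[[0,0,0,0,0,0],[0,0,0,0,0,0],[0,0,0,0,0,0],[0,0,0,0,0,0],[0,0,0,0,0,0]]]' -0.6 >/dev/null; python3 chk.py
python3 -m crank '[[[0,0,-0.6,0,0,0],[0,0,-0.9,0,0,0],[0,0,-0.9,0,0,0],[0,0,-0.9,0,0,0],[0,0,0,0,0,0]]]'
python3 - <<'E'
from h import *
p=shot('wrist','w9');X=cloud(p);blobs(X,88,106,(400,520,-100,200),100)
C.update(a=(460,159),b=(478,61),c=(496.5,-37));tabs(p['color'],np.array(p['camera_matrix']),np.array(p['R']),np.array(p['t']),51.7,'ab')
go(459,159.5,180,216)
p=shot('side','s9');X=cloud(p);blobs(X,18,45,(380,720,-420,-130),40);blobs(X,92,112,(380,720,-350,-200))
E
```

```text
t 36.42 yaw 97.3 w 34.9 Mz 0.322 q7 0.46 F [ 0.8 -1.4 -4.4]
t 36.83 yaw 97.7 w 68.5 Mz -0.045 q7 0.47 F [-0.  -1.3 -0.1]
clock: 37.25
eef_pos: [458.9, 161.1, 178.0]
tool_rot: [-3.135, -0.007, 1.707]
force: [0.6, -0.5, -0.2]
width: 67.9
3061 c [460. 160.] mean [459. 162.  98.] size [36. 35.] long-axis deg 7.4 px [276. 221.]
2470 c [478.  62.] mean [478.  66.  98.] size [37. 36.] long-axis deg -56.7 px [283. 351.]
a n 119 tab ang 97.6 r 31.6 rmax 35.8
b n 21 tab ang 87.3 r 27.4 rmax 28.5
shift [-0.06  0.03 -0.12] turn [ 1.000e-02 -1.200e-01 -1.969e+01] pos [458. 161. 176.] yaw 97.8 w 68.2 t 37.3 q7 0.32 F [-0.2  0.9 -0.3] M [ 0.01 -0.02 -0.01]
815 c [ 546. -271.] mean [ 513. -275.   28.] size [317. 131.] long-axis deg -3.9 px [406. 274.]
112 c [ 610. -266.] mean [ 605. -266.   30.] size [49. 28.] long-axis deg 74.6 px [406. 245.]
100 c [ 462. -257.] mean [ 456. -261.   30.] size [48. 25.] long-axis deg 69.4 px [398. 295.]
120 c [ 625. -270.] mean [ 624. -269.  104.] size [50. 14.] long-axis deg 15.4 px [415. 227.]
140 c [ 476. -264.] mean [ 475. -262.  104.] size [49. 14.] long-axis deg 13.2 px [407. 278.]
```

View pics/s9.png

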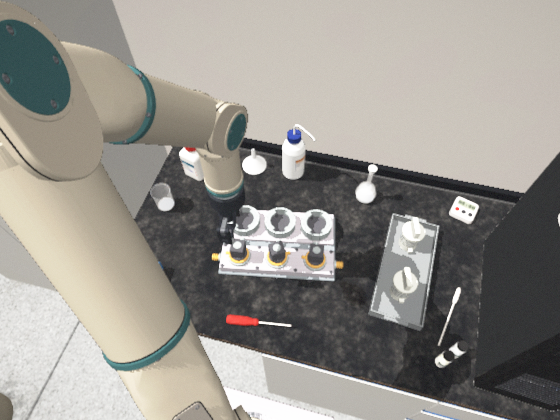

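The side view shows both filters standing in the tray at (413,232) and (405,282), the sockets empty, and the glassware upright. Plug a's collar turned 21° (0.37 rad), and the arm is clear.

```bash
python3 -c "
from cell import ctrl
print(ctrl.finish_job())"
```

```text
the job is handed in; nothing more can be done
None
```

The job is handed in. Filters a and b (socket c was empty) were unlocked, lifted out and stood in the drip tray. Plugs c, b and a were then turned clockwise to snug.

| Plug | Collar movement past first bite | Torque on the last turn |
|---|---|---|
| a | about 0.37 rad | 0.32 N m |
| b | about 0.37 rad | 0.35 N m |
| c | about 0.26–0.30 rad | 0.33 N m |

- **Final checks:** both filters were standing in the tray about 75 mm either side of its centre, and the flask, beaker and bottle were upright. The gripper was open and about 80 mm above plug a, about 37 s into the run.
- **Disagreement:** a first reading of plug b's collar gave about 0.21 rad, because I had assumed the wrong collar height. With the measured height it read 0.37 rad, which agrees with the torque. Both values are within the allowed 0.12 to 0.8 rad.
- **Not seen:** I saw no grip slackening and no tray knock. The tray stayed within 1 mm of where it started.

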